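# Make up two test kits

### The arm

A 7-joint arm with a two-finger parallel gripper is mounted at the origin on a cart in front of the work surface, level with it; the furniture and walls round the work are solid. World frame = base frame: x ahead of the robot, y to its left, z up, the work surface at z = 0. Lengths are in m, angles in rad, forces in N, time in s.
With the tool pointing down it reaches from about 0.35 to 0.9 m from the base axis. Payload 8.1 kg.
Tool frame: the origin (TCP) lies between the finger pads; the fingertips stand 17 mm ahead of it and the grasp point (between the pads) lies 2 mm behind it; z points along the fingers, y is the line along which they close (so a half turn about z gives the same grasp; the last joint's range is limited). The gripper opens to 92 mm and grips with 3 to 60 N. Pads are 19 mm wide; open, the fingers measure 130 mm over their backs; the gripper's body (75 mm by 190 mm) begins 47 mm behind the grasp point.
Start: joints at [-1.28, 0.434, 0.025, 1.573, -0.012, 1.134, -0.075], TCP at [0.24, 0.577, 0.244] pointing down, gripper open.
Joint ranges: [-2.62, 2.62], [-0.44, 2.09], [-1.27, 1.32], [0.08, 2.57], [-1.32, 4.46], [0.12, 2], [-2.74, 2.74]. Speed limits (rad/s): [2.22, 2.22, 3.01, 3.01, 3.14, 3.14, 3.14].

### API

Orientations are given as a rotation vector (axis times angle).
In Python, from cell import observe, get_image, calibration, sign_off, look_for, regions_of, landmark_of gives the robot as it stands.
- The arm moves only by the tool jog_arm, never from a script. Its argument "plan" is a list of rows, each an object with "offset": the shift along the tool's x, y, z normalised to -1 to 1, where 1 is 0.15 m, a list of three; "twist": the turn, a rotation vector about the tool's x, y, z normalised to -1 to 1, where 1 is 2 pi rad, a list of three; "fingers": the gripper command: -1 is shut, 1 is fully open, values between are in proportion. In form: [{"offset": [x, y, z], "twist": [ax, ay, az], "fingers": fingers}, ...]. A call has 1 to 20 rows; each row is the pose to reach, as a shift and turn from the pose commanded when the call began, along the tool's axes at that moment, turning the shorter way round; what a row does not reach only later rows make up. A row lasts 1/8 s, in which the tool goes at most 62.5 mm and 10.7 degrees, less where a joint would pass 70% of its speed; a pose out of reach is approached as far as the arm can. A call with a number of a shift or a turn outside -1 to 1 is refused whole. A call with a gripper value outside its range is refused whole. The fingers move at their own pace and stop on an object; "newtons" is the grip in N (left out, the last holds). Time passes only in rows, so rows that repeat a pose let the fingers close. It gives the time, the measured TCP pose, the force, the opening and the grip force at its end, in the units of the state.
- observe(): the state, without advancing time (a new reading comes with each control period).
- get_image(name): name is "scene" or "top" or "wrist"; returns the picture (384x512x3 uint8, red, green, blue); there is no depth.
- calibration(name): a dict with "fov_y" (degrees; the focal length in pixels is half the picture's height over the tangent of half this angle, whatever the lens; pixels are square), "cx", "cy" (the principal point, pixels), "k1" (the pictures are not rectified: a ray, as slopes to the right and down, at radius r is drawn at 1 + k1 r^2 times it, then the intrinsics apply), "position" and "attitude" of the camera in the world. Camera axes: x right, y down, z forward; pixel columns grow to the right and rows downward; lengths in m; the calibration is good to about 2 mm. A picture is of the moment at which its call begins: read the wrist's pose just before it. calibration takes no time and is no camera call; for the wrist camera it gives the pose at the moment of the call.
- sign_off(): hands the job in; it is judged then, once.
Trained networks look in the newest picture that a camera, given by its name, has taken for a name from the list of things; names that differ only in an ending like _2 or _b are one class to them, and where a whole thing is asked for, a point or a joint stands for the part that bears it (a point fixed in the world has none). Each returns a list of dicts, best first, with "conf" (0 to 1); they miss things now and then, are a little off and sometimes report something else, mostly with a low value. They report only what shows in the picture. A call takes as long as a camera call.
- look_for(thing, camera): "box" ([left, top, width, height] as shares, 0 to 1, of the picture: columns of its width, rows of its height, round what is visible of it).
- regions_of(thing, camera): "region" (384x512 bool, what is visible of it) and "box" ([left, top, width, height] as shares, 0 to 1, of the picture: columns of its width, rows of its height, round what is visible of it).
- landmark_of(thing, camera): "at" ([row, column] as shares, 0 to 1, of the picture: columns of its width, rows of its height: a listed point, or the origin of a listed thing).
The state is a dict: "clock": time; "joints": joint angles; "dq": joint speeds; "joint_efforts": joint torques, N m; "position": TCP position; "ee_rot": TCP orientation; "force": force on the tool from outside, world axes, zero at the start; "ft_torque": the same for the moment, N m; "width": opening from 0.0 (shut) to 1.0 (fully open); "gripper_force": force on a finger pad.
Only numpy, scipy, OpenCV 4.12 (cv2) and the standard library are available. Lean on these libraries where they do the work, as an engineer would, in place of code of your own. Each camera call takes 0.05 s, during which the arm holds its last target. There are 200 camera calls.

### The job

Make up two test kits in the grey holders on the bench: the three-pocket holder gets the large dropper bottle, the measuring cylinder and one vial, the two-pocket holder gets the small dropper bottle and the other vial (either vial will do for either). Stand each thing upright on the floor of the round pocket made for its size, big pocket for the big foot and small for the small. Set the glassware down rather than dropping it, knock nothing over, and leave the tape roll and the box of filter discs where they are.

Things in the scene. Friction and masses are not known exactly. Their poses are not given: they have to be found in the camera images.
- holder_three: Grey plastic kit holder with three round pockets in a row, 88 x 203 x 16 mm (x, y, z). Fixed, in front of the stock, left or right, turned a little. Origin: centre of underside; y along its length, z up. Pockets 12 mm deep (floor 4 mm, rim 16 mm above the bench), at x = 0: diameter 72 mm at y = +57.5 mm (large dropper bottle), 56 mm at y = -14.5 mm (measuring cylinder), 43 mm at y = -72 mm (vial).
- holder_two: Grey plastic kit holder with two round pockets, 76 x 127 x 16 mm (x, y, z). Fixed, in front of the stock, left or right, turned a little. Origin: centre of underside; y along its length, z up. Pockets 12 mm deep (floor 4 mm, rim 16 mm above the bench), at x = 0: diameter 60 mm at y = +25.5 mm (small dropper bottle), 43 mm at y = -34 mm (vial).
- big_dropper: Large brown glass dropper bottle with a dark teat, 140 mm high. Body 52 mm across up to 85 mm; above it a neck about 21 mm across from 85 to 108 mm, to be gripped at 95 to 100 mm, then the teat 16 mm across. One rigid piece, 0.12 kg. Loose, upright among the stock behind the holders (spots shuffled). Origin: centre of underside, z up; round, yaw does not matter.
- small_dropper: Small clear glass dropper bottle with a red teat, 110 mm high. Body 40 mm across up to 67 mm; above it a neck about 16 mm across from 67 to 90 mm, to be gripped at about 80 mm, then the teat 14 mm across. One rigid piece, 0.08 kg. Loose, upright among the stock behind the holders (spots shuffled). Origin: centre of underside, z up; round, yaw does not matter.
- cylinder: Small glass measuring cylinder, 106 mm high: a tube 20 mm across on a round foot 36 mm across and 5 mm thick; grip the tube at about 80 mm. 0.035 kg. Loose, upright among the stock behind the holders (spots shuffled). Origin: centre of underside, z up; round, yaw does not matter.
- vial_black: Glass sample vial with a black screw cap, 23 mm across, 52 mm high; grip it near the cap, at about 40 mm. 0.02 kg. Interchangeable with vial_white. Loose, upright among the stock behind the holders (spots shuffled). Origin: centre of underside, z up; round, yaw does not matter.
- vial_white: Glass sample vial with a white screw cap, 23 mm across, 52 mm high; grip it near the cap, at about 40 mm. 0.02 kg. Interchangeable with vial_black. Loose, upright among the stock behind the holders (spots shuffled). Origin: centre of underside, z up; round, yaw does not matter.
- label_tape: Roll of label tape lying flat, 68 mm across, 19 mm high, on one of the stock's spots; loose, to be left alone. Origin: centre of its underside.
- filter_box: Small blue and white card box of filter discs, 70 x 70 x 32 mm, lying to the right of the holders; loose, to be left alone. Origin: centre of its underside.

How it is judged:
By the outcome, as a careful person would: the job done as asked, in the order asked, and still so for the second after the job is handed in, with the robot touching nothing.
It also fails if it takes over 125 s, if anything falls off the work surface, if the arm or the gripper's body presses on something with over 40 N, if the wrist force passes 120 N, or if a joint passes its speed limit or range.

## Working session

There is one attempt and no reset: what is moved stays moved. The work goes in short steps, Python scripts to look and compute and a tool call to move; the robot and the scene stay as the last step left them, time stands still between calls to the robot, and variables do not carry over. Pictures are saved under pics/ and viewed, at most 14 in all, crops included, and the job is handed in when it is done.

Besides the shell and the picture viewer there is one more tool, called after "Emit:" in YAML: its name, and indented under it one key for each argument. jog_arm: Moves the arm, as the interface text tells. Scaled input: -1 to 1 covers 0.15 m each way for a shift and 2 pi rad each way for a turn. Its arguments: {"type":"object","properties":{"plan":{"type":"array","items":{"type":"object","properties":{"offset":{"type":"array","items":{"type":"number","minimum":-1,"maximum":1}},"twist":{"type":"array","items":{"type":"number","minimum":-1,"maximum":1}},"fingers":{"type":"number"}}}},"newtons":{"type":"number"}},"required":["plan"]}

```bash
ls; mkdir -p pics
cat > h.py <<'E'
import numpy as np, cv2
from scipy.spatial.transform import Rotation as R
from cell import *
def rot(a):
    a=np.array(a,float)
    return a if a.shape==(3,3) else R.from_rotvec(a).as_matrix()
def K(c):
    f=192/np.tan(np.radians(c['fov_y'])/2); return f
def ray(c,row,col):
    f=K(c); d=np.array([(col-c['cx'])/f,(row-c['cy'])/f]); u=d.copy()
    for _ in range(20): u=d/(1+c['k1']*(u@u))
    return rot(c['attitude'])@np.array([u[0],u[1],1])
def hit(c,row,col,z):
    d=ray(c,row,col); p=np.array(c['position']); return p+d*(z-p[2])/d[2]
def proj(c,P):
    q=rot(c['attitude']).T@(np.array(P)-c['position']); u=q[:2]/q[2]; u=u*(1+c['k1']*(u@u)); f=K(c)
    return np.array([u[1]*f+c['cy'],u[0]*f+c['cx']])
def save(n,f):
    im=get_image(n); cv2.imwrite('pics/'+f,im[:,:,::-1]); return im
E
python3 - <<'E'
from h import *
print(observe())
for n in('scene','top'):
    c=calibration(n);print(n,c); save(n,n+'0.png')
    for t in 'holder_three holder_two big_dropper small_dropper cylinder vial_black vial_white label_tape filter_box'.split():
        for l in landmark_of(t,n)[:2]:
            r,k=l['at'][0]*384,l['at'][1]*512
            print(t,round(l['conf'],2),round(r),round(k),hit(c,r,k,0).round(3))
print(calibration('wrist'))
E
```

```text
pics
{'clock': 0.0, 'joints': array([-1.27960888,  0.43520279,  0.02497486,  1.57410444, -0.01156478,
        1.13403388, -0.07507763]), 'dq': array([-0.00286429, -0.00077251, -0.00058626,  0.0019508 ,  0.00119132,
        0.00038721,  0.00207601]), 'joint_efforts': array([-2.75821858e-04, -6.67837715e+01,  9.85347815e-01, -3.14459610e+01,
       -6.02701795e-02,  4.30687715e-02,  1.81252694e-04]), 'position': array([0.23967656, 0.57667492, 0.24295471]), 'ee_rot': array([-6.14596604e-01, -3.08074684e+00,  2.51050300e-03]), 'force': array([ 0.00048977,  0.0680669 , -0.06358955]), 'ft_torque': array([-0.03181801,  0.0353077 ,  0.00117654]), 'gripper_force': 0.0, 'width': 0.9995425878766067}
scene {'fov_y': 45.155049202109325, 'cx': 259.6762309155908, 'cy': 199.06570217165793, 'k1': -0.08947858119596595, 'position': array([ 0.05705663, -0.9581618 ,  0.79563809]), 'attitude': array([-2.12754453,  0.48482926, -0.26777766])}
holder_three 0.74 188 216 [0.474 0.203 0.   ]
holder_two 0.69 240 260 [ 0.486 -0.091  0.   ]
big_dropper 0.59 199 293 [0.664 0.044 0.   ]
small_dropper 0.7 244 330 [ 0
[... 494 characters left out ...]
8397118, -0.04652349])}
holder_three 0.79 219 201 [0.474 0.195 0.   ]
holder_two 0.77 217 296 [ 0.48  -0.085  0.   ]
big_dropper 0.82 158 256 [0.654 0.033 0.   ]
small_dropper 0.45 159 322 [ 0.651 -0.162  0.   ]
cylinder 0.74 162 322 [ 0.641 -0.164  0.   ]
cylinder 0.42 174 214 [0.606 0.155 0.   ]
vial_black 0.56 160 185 [0.651 0.245 0.   ]
vial_white 0.63 169 289 [ 0.621 -0.064  0.   ]
label_tape 0.55 179 155 [0.595 0.336 0.   ]
filter_box 0.98 240 369 [ 0.412 -0.298  0.   ]
{'fov_y': 69.46471643454129, 'cx': 258.184980110944, 'cy': 191.6711305359799, 'k1': -0.02094523507187515, 'position': array([0.18055081, 0.60243146, 0.38589624]), 'attitude': array([2.43621406, 1.62402483, 0.20180657])}
```

View pics/top0.png

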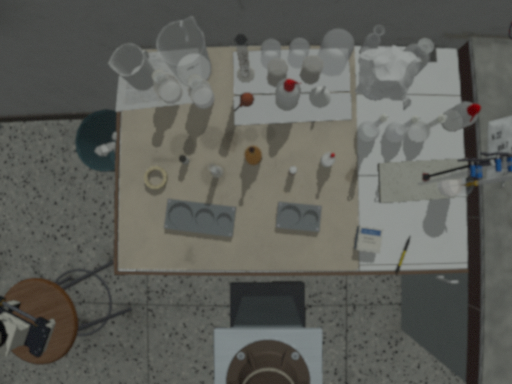

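View pics/scene0.png

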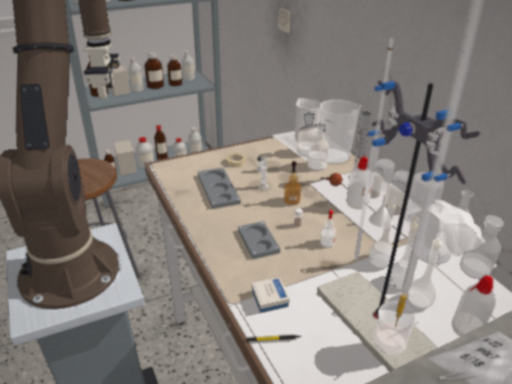

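```bash
cat > a.py <<'E'
from h import *
c=calibration('top'); get_image('top')
for t,off in (('holder_three',{'big':57.5,'cyl':-14.5,'vial':-72}),('holder_two',{'small':25.5,'vial':-34})):
    m=regions_of(t,'top')[0]['region']
    cn=np.argwhere(m); pts=np.array([hit(c,r,k,.012)[:2] for r,k in cn])
    (ce,sz,an)=cv2.minAreaRect(pts.astype(np.float32)*1000)
    bx=cv2.boxPoints((ce,sz,an)); e=[bx[1]-bx[0],bx[2]-bx[1]]; L=max(e,key=np.linalg.norm); u=L/np.linalg.norm(L); u*=np.sign(u[1])
    print(t,np.round(ce),np.round(sz),'mean',pts.mean(0).round(3),'yaw of y axis from world y deg',np.degrees(np.arctan2(-u[0],u[1])).round(1))
    for k,v in off.items(): print('  ',k,(np.array(ce)+u*v).round(1), hit.__name__ and proj(c,[*(np.array(ce)+u*v)/1000,.004]).round())
s=observe();T=rot(s['ee_rot']);print(T.round(3))
w=calibration('wrist');print('cam in tool',(T.T@(w['position']-s['position'])).round(3));print((T.T@rot(w['attitude'])).round(3))
im=get_image('top')[140:260,130:400]; cv2.imwrite('pics/topz.png',cv2.resize(im,None,fx=2.9,fy=2.9,interpolation=cv2.INTER_CUBIC)[:,:,::-1])
E
python3 a.py
```

```text
holder_three [481. 197.] [210.  90.] mean [0.482 0.197] yaw of y axis from world y deg -7.7
   big [488.6 253.6] [214. 181.]
   cyl [479.  182.3] [217. 205.]
   vial [471.4 125.3] [220. 224.]
holder_two [484. -91.] [126.  79.] mean [ 0.484 -0.09 ] yaw of y axis from world y deg -6.6
   small [486.7 -65.5] [215. 290.]
   vial [ 479.9 -124.6] [217. 310.]
[[-0.923  0.384  0.   ]
 [ 0.384  0.923  0.   ]
 [-0.     0.    -1.   ]]
cam in tool [ 0.064  0.001 -0.142]
[[-0.001 -0.969 -0.246]
 [ 1.    -0.001 -0.001]
 [ 0.001 -0.246  0.969]]
```

View pics/topz.png

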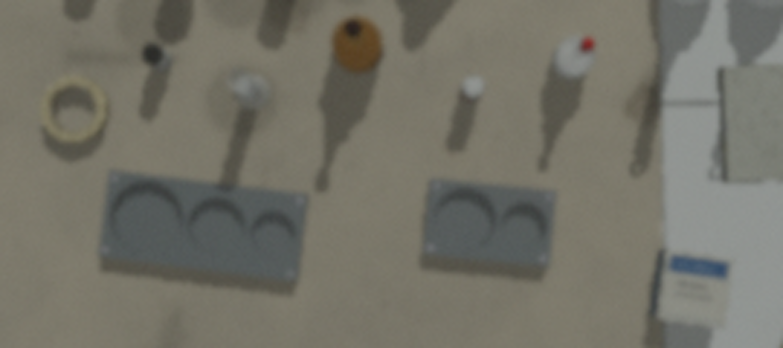

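Emit:
jog_arm:
  plan:
    - {"offset": [-0.25,-0.19,0.0],"twist": [0,0,0.02],"fingers": 1}
    - {"offset": [-0.5,-0.38,0.0],"twist": [0,0,0.05],"fingers": 1}
    - {"offset": [-0.75,-0.56,0.0],"twist": [0,0,0.08],"fingers": 1}
    - {"offset": [-1,-0.74,0.0],"twist": [0,0,0.11],"fingers": 1}
    - {"offset": [-1,-0.74,0.0],"twist": [0,0,0.14],"fingers": 1}
    - {"offset": [-1,-0.74,0.0],"twist": [0,0,0.17],"fingers": 1}
    - {"offset": [-1,-0.74,0.0],"twist": [0,0,0.208],"fingers": 1}
    - {"offset": [-1,-0.74,0.0],"twist": [0,0,0.208],"fingers": 1}

```text
clock: 2.2
position: [0.3357, 0.4172, 0.2439]
ee_rot: [-2.365, -2.068, -0.001]
force: [1.2, 0.2, 1.0]
width: 0.997
gripper_force: 0.0
```

```bash
cat >> h.py <<'E'
YAW=-7.3
def go(x,y,z,yaw=YAW):
    "print normalised tool-frame delta to a world TCP target, tool y at yaw deg"
    s=observe(); T=rot(s['ee_rot']); p=s['position']
    a=np.radians(yaw); ty=np.array([np.cos(a),np.sin(a),0]); tz=np.array([0,0,-1.]); tx=np.cross(ty,tz)
    G=np.column_stack([tx,ty,tz]); tw=R.from_matrix(T.T@G).as_rotvec()/(2*np.pi)
    print('t',round(s['clock'],2),'pos',p.round(4),'off',(T.T@(np.array([x,y,z])-p)/.15).round(3),'tw',tw.round(4),'w',round(s['width'],3))
E
python3 -c "
from h import *
go(.56,.04,.25)"
```

```text
t 2.2 pos [0.3357 0.4172 0.2439] off [-2.293  1.817 -0.041] tw [ 0.    -0.    -0.001] w 0.997
```

Emit:
jog_arm:
  plan:
    - {"offset": [-0.3,0.24,0],"twist": [0,0,0],"fingers": 1}
    - {"offset": [-0.6,0.48,0],"twist": [0,0,0],"fingers": 1}
    - {"offset": [-0.9,0.72,0],"twist": [0,0,0],"fingers": 1}
    - {"offset": [-1,0.8,-0.02],"twist": [0,0,0],"fingers": 1}

```text
clock: 2.7
position: [0.437, 0.249, 0.247]
ee_rot: [2.366, 2.066, 0.0]
force: [0.0, 0.3, 0.1]
width: 1.001
gripper_force: 0.0
```

Emit:
jog_arm:
  plan:
    - {"offset": [-0.3,0.24,0],"twist": [0,0,0],"fingers": 1}
    - {"offset": [-0.6,0.48,0],"twist": [0,0,0],"fingers": 1}
    - {"offset": [-0.9,0.72,0],"twist": [0,0,0],"fingers": 1}
    - {"offset": [-1,0.8,-0.02],"twist": [0,0,0],"fingers": 1}

```text
clock: 3.2
position: [0.5362, 0.0843, 0.25]
ee_rot: [2.365, 2.065, -0.0]
force: [0.8, 1.2, -0.5]
width: 1.004
gripper_force: 0.0
```

Emit:
jog_arm:
  plan:
    - {"offset": [-0.29,0.22,0],"twist": [0,0,0],"fingers": 1}
    - {"offset": [-0.29,0.22,0],"twist": [0,0,0],"fingers": 1}
    - {"offset": [-0.29,0.22,0],"twist": [0,0,0],"fingers": 1}
    - {"offset": [-0.29,0.22,0],"twist": [0,0,0],"fingers": 1}

```text
clock: 3.7
position: [0.5615, 0.0425, 0.2496]
ee_rot: [-2.358, -2.074, -0.0]
force: [-0.6, 0.5, -0.3]
width: 1.0
gripper_force: 0.0
```

```bash
cat > w.py <<'E'
from h import *
import sys
c=calibration('wrist'); save('wrist',sys.argv[1]+'.png'); s=observe(); print(s['position'].round(4),s['force'].round(1))
for t in sys.argv[2:]:
    for l in regions_of(t,'wrist')[:2]:
        m=l['region']; rr,cc=np.nonzero(m)
        print(t,'reg',round(l['conf'],2),m.sum(),'cen',rr.mean().round(),cc.mean().round(),'rows',rr.min(),rr.max(),'cols',cc.min(),cc.max())
    for l in landmark_of(t,'wrist')[:2]:
        r,k=l['at'][0]*384,l['at'][1]*512
        print(t,'lm',round(l['conf'],2),round(r),round(k),hit(c,r,k,0).round(4))
E
python3 w.py w1 holder_three holder_two big_dropper small_dropper cylinder vial_black vial_white
```

```text
[0.5615 0.0425 0.2497] [-0.2  0.3  0.2]
holder_three reg 0.67 10060 cen 69.0 180.0 rows 0 141 cols 139 218
holder_three lm 0.65 62 182 [0.4816 0.1964 0.    ]
holder_two reg 0.58 2124 cen 260.0 218.0 rows 221 291 cols 190 243
holder_two lm 0.73 260 219 [ 0.4829 -0.0926  0.    ]
big_dropper reg 0.91 1845 cen 167.0 337.0 rows 144 189 cols 310 367
big_dropper lm 0.86 166 325 [0.6577 0.0346 0.    ]
small_dropper reg 0.34 10084 cen 69.0 180.0 rows 0 141 cols 139 218
small_dropper lm 0.38 295 328 [ 0.6484 -0.1769  0.    ]
small_dropper lm 0.35 83 287 [0.6153 0.1521 0.    ]
cylinder reg 0.55 909 cen 80.0 294.0 rows 60 99 cols 276 311
cylinder lm 0.74 82 286 [0.6145 0.153  0.    ]
cylinder lm 0.46 295 329 [ 0.6497 -0.1776  0.    ]
vial_black reg 0.5 236 cen 6.0 308.0 rows 0 14 cols 299 319
vial_black lm 0.76 7 309 [0.6529 0.2392 0.    ]
vial_white lm 0.4 241 299 [ 0.6101 -0.0763  0.    ]
```

View pics/w1.png

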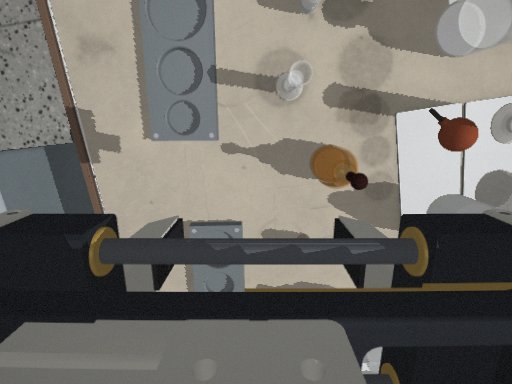

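Emit:
jog_arm:
  plan:
    - {"offset": [0.35,0.2,0],"twist": [0,0,0],"fingers": 1}
    - {"offset": [0.66,0.47,0],"twist": [0,0,0],"fingers": 1}
    - {"offset": [0.66,0.47,0],"twist": [0,0,0],"fingers": 1}
    - {"offset": [0.66,0.47,0],"twist": [0,0,0],"fingers": 1}

```text
clock: 4.95
position: [0.6445, 0.1294, 0.2492]
ee_rot: [2.361, 2.072, -0.002]
force: [0.1, -0.1, 0.0]
width: 0.999
gripper_force: 0.0
```

```bash
python3 w.py w2 vial_black cylinder holder_three label_tape; python3 -c "
from h import *
go(.65,.24,.25)"
```

```text
[0.6443 0.1287 0.2497] [0.2 0.3 1. ]
vial_black reg 0.7 358 cen 82.0 250.0 rows 71 93 cols 241 260
vial_black lm 0.59 85 250 [0.6495 0.2425 0.    ]
cylinder reg 0.85 772 cen 164.0 234.0 rows 146 182 cols 219 249
cylinder lm 0.69 157 235 [0.6145 0.1498 0.    ]
holder_three reg 0.75 10537 cen 130.0 132.0 rows 54 210 cols 88 171
holder_three lm 0.64 139 135 [0.4807 0.194  0.    ]
label_tape reg 0.88 1241 cen 24.0 200.0 rows 0 46 cols 172 228
label_tape lm 0.6 21 199 [0.5955 0.3271 0.    ]
t 5.4 pos [0.6446 0.1299 0.25  ] off [ 0.733 -0.06   0.001] tw [ 0.0001 -0.0001 -0.0005] w 1.0
```

View pics/w2.png

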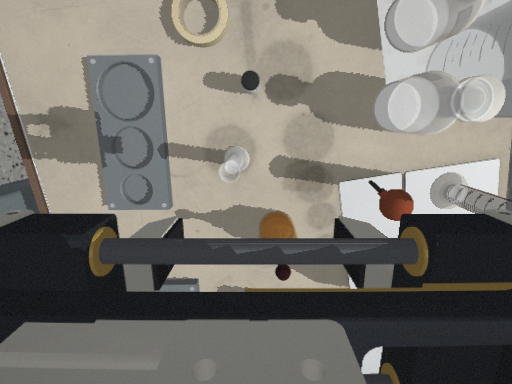

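```bash
python3 -c "
from h import *
c=calibration('wrist')
for n,r,k,z in (('vialcap',80,250,.052),('vialmid',82,250,.03),('cylmouth',171,231,.106),('cylfoot',158,237,.004),('Pvial',187,137,.012),('Pcyl',147,133,.012),('Pbig',91,126,.012),('c1',55,90,.016),('c2',55,160,.016),('c3',209,171,.016),('c4',210,104,.016)): print(n,hit(c,r,k,z).round(4))
"
```

```text
vialcap [0.6511 0.2424 0.052 ]
vialmid [0.6506 0.2431 0.03  ]
cylmouth [0.6196 0.1489 0.106 ]
cylfoot [0.6184 0.1495 0.004 ]
Pvial [0.4724 0.1286 0.012 ]
Pcyl [0.4803 0.1842 0.012 ]
Pbig [0.4883 0.2564 0.012 ]
c1 [0.455  0.3043 0.016 ]
c2 [0.5429 0.2918 0.016 ]
c3 [0.5151 0.0913 0.016 ]
c4 [0.4188 0.1024 0.016 ]
```

Emit:
jog_arm:
  plan:
    - {"offset": [0.4,-0.03,0],"twist": [0,0,0],"fingers": 1}
    - {"offset": [0.747,-0.054,0],"twist": [0,0,0],"fingers": 1}
    - {"offset": [0.747,-0.054,0.3],"twist": [0,0,0],"fingers": 1}
    - {"offset": [0.747,-0.054,0.65],"twist": [0,0,0],"fingers": 1}
    - {"offset": [0.747,-0.054,0.9],"twist": [0,0,0],"fingers": 1}
    - {"offset": [0.747,-0.054,0.9],"twist": [0,0,0],"fingers": 1}

```text
clock: 6.15
position: [0.649, 0.2418, 0.1118]
ee_rot: [-2.36, -2.071, 0.009]
force: [-0.2, 0.5, 1.6]
width: 1.0
gripper_force: 0.0
```

```bash
python3 -c "
from h import *
go(.651,.242,.038)"
```

```text
t 6.15 pos [0.649  0.2418 0.1118] off [0.005 0.015 0.492] tw [-0.0008  0.0005 -0.0004] w 1.0
```

Emit:
jog_arm:
  newtons: 10
  plan:
    - {"offset": [0.005,0.015,0.25],"twist": [0,0,0],"fingers": 1}
    - {"offset": [0.005,0.015,0.49],"twist": [0,0,0],"fingers": 1}
    - {"offset": [0.005,0.015,0.49],"twist": [0,0,0],"fingers": 1}
    - {"offset": [0.005,0.015,0.49],"twist": [0,0,0],"fingers": 0}
    - {"offset": [0.005,0.015,0.49],"twist": [0,0,0],"fingers": -0.3}
    - {"offset": [0.005,0.015,0.49],"twist": [0,0,0],"fingers": -1}
    - {"offset": [0.005,0.015,0.49],"twist": [0,0,0],"fingers": -1}
    - {"offset": [0.005,0.015,0.49],"twist": [0,0,0],"fingers": -1}
    - {"offset": [0.005,0.015,0.49],"twist": [0,0,0],"fingers": -1}
    - {"offset": [0.005,0.015,0.49],"twist": [0,0,0],"fingers": -1}
    - {"offset": [0.005,0.015,0.49],"twist": [0,0,0],"fingers": -1}

```text
clock: 7.52
position: [0.6535, 0.2427, 0.0412]
ee_rot: [-2.361, -2.072, 0.0]
force: [0.1, -0.6, -0.3]
width: 0.245
gripper_force: 10.0
```

Emit:
jog_arm:
  plan:
    - {"offset": [0,0,-0.2],"twist": [0,0,0],"fingers": -1}
    - {"offset": [0,0,-0.5],"twist": [0,0,0],"fingers": -1}
    - {"offset": [0,0,-0.8],"twist": [0,0,0],"fingers": -1}
    - {"offset": [-0.1,-0.15,-1],"twist": [0,0,0],"fingers": -1}
    - {"offset": [-0.3,-0.4,-1],"twist": [0,0,0],"fingers": -1}
    - {"offset": [-0.55,-0.65,-1],"twist": [0,0,0],"fingers": -1}
    - {"offset": [-0.8,-0.9,-1],"twist": [0,0,0],"fingers": -1}
    - {"offset": [-0.9,-1,-1],"twist": [0,0,0],"fingers": -1}
    - {"offset": [-0.9,-1,-1],"twist": [0,0,0],"fingers": -1}

```text
clock: 8.65
position: [0.4863, 0.1275, 0.1916]
ee_rot: [-2.362, -2.07, -0.001]
force: [0.1, 0.7, 0.3]
width: 0.245
gripper_force: 10.0
```

```bash
python3 -c "
from h import *
go(.472,.127,.046)"
```

```text
t 8.65 pos [0.4863 0.1275 0.1916] off [-0.016 -0.094  0.971] tw [-0.0001 -0.0001 -0.0006] w 0.245
```

Emit:
jog_arm:
  plan:
    - {"offset": [-0.016,-0.094,0],"twist": [0,0,0],"fingers": -1}
    - {"offset": [-0.016,-0.094,0.3],"twist": [0,0,0],"fingers": -1}
    - {"offset": [-0.016,-0.094,0.6],"twist": [0,0,0],"fingers": -1}
    - {"offset": [-0.016,-0.094,0.8],"twist": [0,0,0],"fingers": -1}
    - {"offset": [-0.016,-0.094,0.88],"twist": [0,0,0],"fingers": -1}
    - {"offset": [-0.016,-0.094,0.93],"twist": [0,0,0],"fingers": -1}
    - {"offset": [-0.016,-0.094,0.95],"twist": [0,0,0],"fingers": -1}
    - {"offset": [-0.016,-0.094,0.96],"twist": [0,0,0],"fingers": -1}
    - {"offset": [-0.016,-0.094,0.965],"twist": [0,0,0],"fingers": -1}
    - {"offset": [-0.016,-0.094,0.965],"twist": [0,0,0],"fingers": -1}

```text
clock: 9.9
position: [0.4732, 0.1279, 0.0468]
ee_rot: [2.361, 2.072, 0.001]
force: [-0.1, 0.5, 0.5]
width: 0.247
gripper_force: 10.0
```

Emit:
jog_arm:
  plan:
    - {"offset": [0,0,0.006],"twist": [0,0,0],"fingers": -1}
    - {"offset": [0,0,0.012],"twist": [0,0,0],"fingers": -1}
    - {"offset": [0,0,0.012],"twist": [0,0,0],"fingers": -1}

```text
clock: 10.28
position: [0.473, 0.1278, 0.0449]
ee_rot: [-2.361, -2.072, -0.0]
force: [-1.2, -0.2, 4.5]
width: 0.249
gripper_force: 10.0
```

Emit:
jog_arm:
  plan:
    - {"offset": [0,0,0],"twist": [0,0,0],"fingers": -0.4}
    - {"offset": [0,0,0],"twist": [0,0,0],"fingers": -0.2}
    - {"offset": [0,0,0],"twist": [0,0,0],"fingers": 0}
    - {"offset": [0,0,-0.1],"twist": [0,0,0],"fingers": 0.2}
    - {"offset": [0,0,-0.4],"twist": [0,0,0],"fingers": 0.2}
    - {"offset": [0,0,-0.7],"twist": [0,0,0],"fingers": 1}
    - {"offset": [0,0,-1],"twist": [0,0,0],"fingers": 1}
    - {"offset": [0.05,0.3,-1],"twist": [0,0,0],"fingers": 1}
    - {"offset": [0.1,0.6,-1],"twist": [0,0,0],"fingers": 1}
    - {"offset": [0.2,0.8,-1],"twist": [0,0,0],"fingers": 1}
    - {"offset": [0.2,0.8,-1],"twist": [0,0,0],"fingers": 1}
    - {"offset": [0.2,0.8,-1],"twist": [0,0,0],"fingers": 1}

```text
clock: 11.78
position: [0.595, 0.1415, 0.195]
ee_rot: [-2.361, -2.072, 0.001]
force: [0.5, -0.3, -0.5]
width: 0.999
gripper_force: 0.0
```

```bash
python3 -c "
from h import *
go(.619,.149,.078)"
```

```text
t 11.78 pos [0.595  0.1415 0.195 ] off [0.071 0.153 0.78 ] tw [-0.0001  0.0001 -0.0005] w 0.999
```

Emit:
jog_arm:
  newtons: 10
  plan:
    - {"offset": [0.071,0.153,0],"twist": [0,0,0],"fingers": 1}
    - {"offset": [0.071,0.153,0.25],"twist": [0,0,0],"fingers": 1}
    - {"offset": [0.071,0.153,0.5],"twist": [0,0,0],"fingers": 1}
    - {"offset": [0.071,0.153,0.78],"twist": [0,0,0],"fingers": 1}
    - {"offset": [0.071,0.153,0.78],"twist": [0,0,0],"fingers": 1}
    - {"offset": [0.071,0.153,0.78],"twist": [0,0,0],"fingers": 0.3}
    - {"offset": [0.071,0.153,0.78],"twist": [0,0,0],"fingers": -0.2}
    - {"offset": [0.071,0.153,0.78],"twist": [0,0,0],"fingers": -0.4}
    - {"offset": [0.071,0.153,0.78],"twist": [0,0,0],"fingers": -0.5}
    - {"offset": [0.071,0.153,0.78],"twist": [0,0,0],"fingers": -0.6}
    - {"offset": [0.071,0.153,0.78],"twist": [0,0,0],"fingers": -1}
    - {"offset": [0.071,0.153,0.78],"twist": [0,0,0],"fingers": -1}
    - {"offset": [0.071,0.153,0.78],"twist": [0,0,0],"fingers": -1}

```text
clock: 13.4
position: [0.6199, 0.1495, 0.0776]
ee_rot: [-2.361, -2.072, 0.0]
force: [0.1, -0.4, -0.8]
width: 0.212
gripper_force: 10.0
```

```bash
python3 -c "
from h import *
go(.480,.184,.078)"
```

```text
t 13.4 pos [0.6199 0.1495 0.0776] off [ 0.107 -0.955 -0.002] tw [-0.      0.     -0.0004] w 0.212
```

Emit:
jog_arm:
  plan:
    - {"offset": [0,0,-0.2],"twist": [0,0,0],"fingers": -1}
    - {"offset": [0,0,-0.5],"twist": [0,0,0],"fingers": -1}
    - {"offset": [0,0,-0.7],"twist": [0,0,0],"fingers": -1}
    - {"offset": [0.02,-0.2,-0.7],"twist": [0,0,0],"fingers": -1}
    - {"offset": [0.06,-0.5,-0.7],"twist": [0,0,0],"fingers": -1}
    - {"offset": [0.107,-0.8,-0.7],"twist": [0,0,0],"fingers": -1}
    - {"offset": [0.107,-0.955,-0.7],"twist": [0,0,0],"fingers": -1}
    - {"offset": [0.107,-0.955,-0.7],"twist": [0,0,0],"fingers": -1}
    - {"offset": [0.107,-0.955,-0.5],"twist": [0,0,0],"fingers": -1}
    - {"offset": [0.107,-0.955,-0.3],"twist": [0,0,0],"fingers": -1}
    - {"offset": [0.107,-0.955,-0.15],"twist": [0,0,0],"fingers": -1}
    - {"offset": [0.107,-0.955,-0.1],"twist": [0,0,0],"fingers": -1}
    - {"offset": [0.107,-0.955,-0.06],"twist": [0,0,0],"fingers": -1}
    - {"offset": [0.107,-0.955,-0.045],"twist": [0,0,0],"fingers": -1}
    - {"offset": [0.107,-0.955,-0.035],"twist": [0,0,0],"fingers": -1}
    - {"offset": [0.107,-0.955,-0.03],"twist": [0,0,0],"fingers": -1}
    - {"offset": [0.107,-0.955,-0.03],"twist": [0,0,0],"fingers": -1}

```text
clock: 15.52
position: [0.4801, 0.1842, 0.0824]
ee_rot: [-2.361, -2.073, -0.001]
force: [0.7, 1.4, 0.5]
width: 0.208
gripper_force: 10.0
```

Emit:
jog_arm:
  plan:
    - {"offset": [0,0,0.005],"twist": [0,0,0],"fingers": -1}
    - {"offset": [0,0,0.009],"twist": [0,0,0],"fingers": -1}
    - {"offset": [0,0,0.009],"twist": [0,0,0],"fingers": -0.5}
    - {"offset": [0,0,0.009],"twist": [0,0,0],"fingers": -0.3}
    - {"offset": [0,0,0.009],"twist": [0,0,0],"fingers": 0}
    - {"offset": [0,0,0],"twist": [0,0,0],"fingers": 0.3}
    - {"offset": [0,0,-0.3],"twist": [0,0,0],"fingers": 0.3}
    - {"offset": [0,0,-0.6],"twist": [0,0,0],"fingers": 1}
    - {"offset": [0,0,-0.9],"twist": [0,0,0],"fingers": 1}
    - {"offset": [-0.2,0,-1],"twist": [0,0,0],"fingers": 1}
    - {"offset": [-0.5,0.2,-1],"twist": [0,0,0],"fingers": 1}
    - {"offset": [-0.9,0.4,-1],"twist": [0,0,0],"fingers": 1}
    - {"offset": [-1,0.6,-1],"twist": [0,0,0],"fingers": 1}
    - {"offset": [-1,0.8,-1],"twist": [0,0,0],"fingers": 1}

```text
clock: 17.27
position: [0.5802, 0.0169, 0.2326]
ee_rot: [2.365, 2.068, 0.0]
force: [0.5, 0.8, 1.1]
width: 1.001
gripper_force: 0.0
```

Emit:
jog_arm:
  plan:
    - {"offset": [-0.3,0,-0.05],"twist": [0,0,0],"fingers": 1}
    - {"offset": [-0.6,0,-0.1],"twist": [0,0,0],"fingers": 1}
    - {"offset": [-0.6,0,-0.1],"twist": [0,0,0],"fingers": 1}
    - {"offset": [-0.6,0,-0.1],"twist": [0,0,0],"fingers": 1}

```text
clock: 17.77
position: [0.5679, -0.069, 0.2471]
ee_rot: [-2.361, -2.072, -0.001]
force: [0.3, 1.2, -0.9]
width: 1.001
gripper_force: 0.0
```

```bash
python3 w.py w3 big_dropper vial_white vial_black cylinder
```

```text
[ 0.5679 -0.0683  0.2469] [-0.1 -0.  -0.4]
big_dropper reg 0.79 2224 cen 72.0 326.0 rows 47 99 cols 298 356
big_dropper lm 0.82 81 316 [0.66   0.0382 0.    ]
vial_white reg 0.78 319 cen 172.0 294.0 rows 161 182 cols 285 304
vial_white lm 0.77 168 291 [ 0.6155 -0.0738  0.    ]
vial_black reg 0.97 758 cen 19.0 155.0 rows 1 36 cols 138 171
vial_black lm 0.64 28 164 [0.4742 0.127  0.    ]
```

View pics/w3.png

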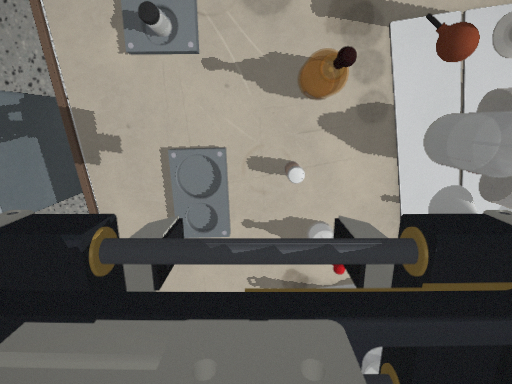

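```bash
python3 -c "
from h import *
c=calibration('wrist')
for n,r,k,z in (('teat',56,346,.137),('body',80,318,.02),('cap',174.5,296.5,.052),('Psm',176,199,.012),('Pv',217,202,.012),('c1',149,168,.016),('c2',149,226,.016),('c3',237,230,.016),('redteat',268,340,.108)): print(n,hit(c,r,k,z).round(4))
go(.657,.037,.245)"
```

```text
teat [0.6579 0.0397 0.137 ]
body [0.6585 0.0364 0.02  ]
cap [ 0.6164 -0.0733  0.052 ]
Psm [ 0.4866 -0.0661  0.012 ]
Pv [ 0.48   -0.1259  0.012 ]
c1 [ 0.4529 -0.0237  0.016 ]
c2 [ 0.5302 -0.0339  0.016 ]
c3 [ 0.5158 -0.1601  0.016 ]
redteat [ 0.6486 -0.1751  0.108 ]
t 18.23 pos [ 0.5679 -0.0691  0.2471] off [0.778 0.497 0.014] tw [-0.      0.     -0.0003] w 1.0
```

Emit:
jog_arm:
  newtons: 20
  plan:
    - {"offset": [0.3,0.2,0],"twist": [0,0,0],"fingers": 1}
    - {"offset": [0.6,0.4,0],"twist": [0,0,0],"fingers": 1}
    - {"offset": [0.785,0.503,0],"twist": [0,0,0],"fingers": 1}
    - {"offset": [0.785,0.503,0],"twist": [0,0,0],"fingers": 1}
    - {"offset": [0.785,0.503,0.25],"twist": [0,0,0],"fingers": 1}
    - {"offset": [0.785,0.503,0.5],"twist": [0,0,0],"fingers": 1}
    - {"offset": [0.785,0.503,0.75],"twist": [0,0,0],"fingers": 1}
    - {"offset": [0.785,0.503,0.954],"twist": [0,0,0],"fingers": 1}
    - {"offset": [0.785,0.503,0.954],"twist": [0,0,0],"fingers": 1}
    - {"offset": [0.785,0.503,0.954],"twist": [0,0,0],"fingers": 0.3}
    - {"offset": [0.785,0.503,0.954],"twist": [0,0,0],"fingers": -0.2}
    - {"offset": [0.785,0.503,0.954],"twist": [0,0,0],"fingers": -0.4}
    - {"offset": [0.785,0.503,0.954],"twist": [0,0,0],"fingers": -0.5}
    - {"offset": [0.785,0.503,0.954],"twist": [0,0,0],"fingers": -0.6}
    - {"offset": [0.785,0.503,0.954],"twist": [0,0,0],"fingers": -1}
    - {"offset": [0.785,0.503,0.954],"twist": [0,0,0],"fingers": -1}
    - {"offset": [0.785,0.503,0.954],"twist": [0,0,0],"fingers": -1}

```text
clock: 20.35
position: [0.658, 0.0374, 0.1041]
ee_rot: [2.361, 2.072, 0.0]
force: [0.5, 0.4, -1.4]
width: 0.195
gripper_force: 19.8
```

```bash
python3 -c "
from h import *
print(observe()['force'])
go(.4885,.255,.109)"
```

```text
[ 0.54078859  0.39956672 -1.44893132]
t 20.35 pos [0.658  0.0374 0.1041] off [ 1.292 -1.309 -0.033] tw [ 0.      0.     -0.0004] w 0.195
```

Emit:
jog_arm:
  newtons: 20
  plan:
    - {"offset": [0,0,0],"twist": [0,0,0],"fingers": -0.3}
    - {"offset": [0,0,0],"twist": [0,0,0],"fingers": 0}
    - {"offset": [0,0,0],"twist": [0,0,0],"fingers": 0.6}
    - {"offset": [0,0,0],"twist": [0,0,0],"fingers": 0.8}
    - {"offset": [0,0,0],"twist": [0,0,0],"fingers": 0.8}
    - {"offset": [0,0,0.045],"twist": [0,0,0],"fingers": 0.8}
    - {"offset": [0,0,0.045],"twist": [0,0,0],"fingers": 0.3}
    - {"offset": [0,0,0.045],"twist": [0,0,0],"fingers": 0}
    - {"offset": [0,0,0.045],"twist": [0,0,0],"fingers": -0.2}
    - {"offset": [0,0,0.045],"twist": [0,0,0],"fingers": -0.4}
    - {"offset": [0,0,0.045],"twist": [0,0,0],"fingers": -0.5}
    - {"offset": [0,0,0.045],"twist": [0,0,0],"fingers": -0.6}
    - {"offset": [0,0,0.045],"twist": [0,0,0],"fingers": -1}
    - {"offset": [0,0,0.045],"twist": [0,0,0],"fingers": -1}
    - {"offset": [0,0,0.045],"twist": [0,0,0],"fingers": -1}

```text
clock: 22.22
position: [0.658, 0.0375, 0.0973]
ee_rot: [2.361, 2.072, 0.0]
force: [0.5, -1.1, -0.0]
width: 0.295
gripper_force: 18.6
```

Emit:
jog_arm:
  newtons: 20
  plan:
    - {"offset": [0,0,0],"twist": [0,0,0],"fingers": -0.1}
    - {"offset": [0,0,0],"twist": [0,0,0],"fingers": 0.2}
    - {"offset": [0,0,0],"twist": [0,0,0],"fingers": 0.2}
    - {"offset": [0,0,-0.022],"twist": [0,0,0],"fingers": 0.2}
    - {"offset": [0,0,-0.022],"twist": [0,0,0],"fingers": 0}
    - {"offset": [0,0,-0.022],"twist": [0,0,0],"fingers": -0.2}
    - {"offset": [0,0,-0.022],"twist": [0,0,0],"fingers": -0.3}
    - {"offset": [0,0,-0.022],"twist": [0,0,0],"fingers": -0.4}
    - {"offset": [0,0,-0.022],"twist": [0,0,0],"fingers": -0.5}
    - {"offset": [0,0,-0.022],"twist": [0,0,0],"fingers": -1}
    - {"offset": [0,0,-0.022],"twist": [0,0,0],"fingers": -1}
    - {"offset": [0,0,-0.022],"twist": [0,0,0],"fingers": -1}

```text
clock: 23.72
position: [0.6579, 0.0375, 0.1006]
ee_rot: [-2.361, -2.072, 0.0]
force: [0.6, 0.5, -0.6]
width: 0.257
gripper_force: 18.5
```

Emit:
jog_arm:
  newtons: 25
  plan:
    - {"offset": [0,0,0],"twist": [0,0,0],"fingers": -0.1}
    - {"offset": [0,0,0],"twist": [0,0,0],"fingers": 0}
    - {"offset": [0,0,0],"twist": [0,0,0],"fingers": 0.1}
    - {"offset": [0,0,-0.03],"twist": [0,0,0],"fingers": 0.1}
    - {"offset": [0,0,-0.03],"twist": [0,0,0],"fingers": 0}
    - {"offset": [0,0,-0.03],"twist": [0,0,0],"fingers": -0.2}
    - {"offset": [0,0,-0.03],"twist": [0,0,0],"fingers": -0.3}
    - {"offset": [0,0,-0.03],"twist": [0,0,0],"fingers": -0.4}
    - {"offset": [0,0,-0.03],"twist": [0,0,0],"fingers": -0.5}
    - {"offset": [0,0,-0.03],"twist": [0,0,0],"fingers": -1}
    - {"offset": [0,0,-0.03],"twist": [0,0,0],"fingers": -1}
    - {"offset": [0,0,-0.03],"twist": [0,0,0],"fingers": -1}
    - {"offset": [0,0,-0.05],"twist": [0,0,0],"fingers": -1}
    - {"offset": [0,0,-0.1],"twist": [0,0,0],"fingers": -1}
    - {"offset": [0,0,-0.15],"twist": [0,0,0],"fingers": -1}
    - {"offset": [0,0,-0.15],"twist": [0,0,0],"fingers": -1}

```text
clock: 25.72
position: [0.6586, 0.0375, 0.1242]
ee_rot: [2.36, 2.072, 0.002]
force: [0.2, -0.6, -1.6]
width: 0.184
gripper_force: 23.6
```

```bash
python3 -c "
from h import *
print(observe()['force'])
save('scene','s1.png'); im=cv2.imread('pics/s1.png')[120:280,200:400]; cv2.imwrite('pics/s1z.png',cv2.resize(im,None,fx=3.5,fy=3.5,interpolation=2))
go(.4885,.255,.109)"
```

```text
[ 0.15308279 -0.62446039 -1.58851526]
t 25.77 pos [0.6582 0.0375 0.1237] off [ 1.291 -1.31   0.097] tw [ 0.0001 -0.     -0.0004] w 0.185
```

View pics/s1z.png

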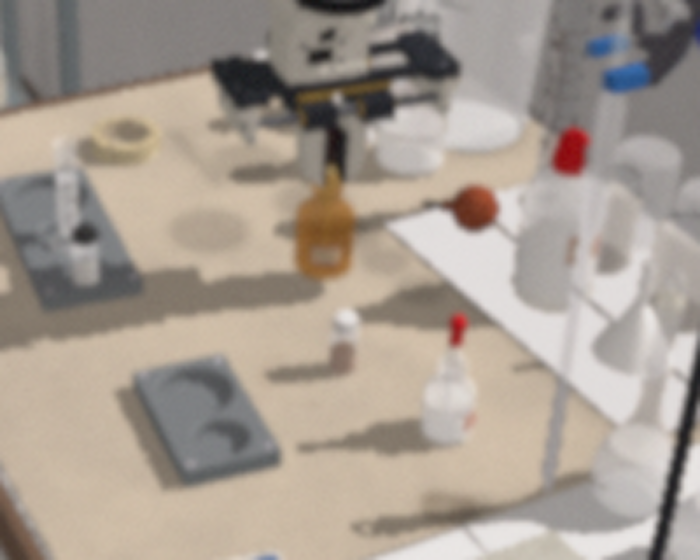

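Emit:
jog_arm:
  plan:
    - {"offset": [0,0,-0.25],"twist": [0,0,0],"fingers": -1}
    - {"offset": [0,0,-0.5],"twist": [0,0,0],"fingers": -1}
    - {"offset": [0,0,-0.8],"twist": [0,0,0],"fingers": -1}
    - {"offset": [0.1,-0.05,-0.9],"twist": [0,0,0],"fingers": -1}
    - {"offset": [0.3,-0.15,-0.9],"twist": [0,0,0],"fingers": -1}
    - {"offset": [0.6,-0.3,-0.9],"twist": [0,0,0],"fingers": -1}
    - {"offset": [0.85,-0.5,-0.9],"twist": [0,0,0],"fingers": -1}
    - {"offset": [1,-0.7,-0.9],"twist": [0,0,0],"fingers": -1}
    - {"offset": [1,-0.9,-0.9],"twist": [0,0,0],"fingers": -1}
    - {"offset": [1,-0.95,-0.9],"twist": [0,0,0],"fingers": -1}
    - {"offset": [1,-0.95,-0.9],"twist": [0,0,0],"fingers": -1}

```text
clock: 27.15
position: [0.5359, 0.205, 0.2579]
ee_rot: [-2.36, -2.073, 0.0]
force: [0.7, 0.3, -0.7]
width: 0.185
gripper_force: 23.8
```

```bash
python3 -c "
from h import *
go(.4885,.255,.109)"
```

```text
t 27.15 pos [0.5359 0.205  0.2579] off [ 0.29  -0.356  0.993] tw [-0.     -0.     -0.0003] w 0.185
```

Emit:
jog_arm:
  plan:
    - {"offset": [0.15,-0.18,0],"twist": [0,0,0],"fingers": -1}
    - {"offset": [0.29,-0.356,0],"twist": [0,0,0],"fingers": -1}
    - {"offset": [0.29,-0.356,0],"twist": [0,0,0],"fingers": -1}
    - {"offset": [0.29,-0.356,0],"twist": [0,0,0],"fingers": -1}
    - {"offset": [0.29,-0.356,0.2],"twist": [0,0,0],"fingers": -1}
    - {"offset": [0.29,-0.356,0.4],"twist": [0,0,0],"fingers": -1}
    - {"offset": [0.29,-0.356,0.6],"twist": [0,0,0],"fingers": -1}
    - {"offset": [0.29,-0.356,0.75],"twist": [0,0,0],"fingers": -1}
    - {"offset": [0.29,-0.356,0.85],"twist": [0,0,0],"fingers": -1}
    - {"offset": [0.29,-0.356,0.92],"twist": [0,0,0],"fingers": -1}
    - {"offset": [0.29,-0.356,0.95],"twist": [0,0,0],"fingers": -1}
    - {"offset": [0.29,-0.356,0.97],"twist": [0,0,0],"fingers": -1}
    - {"offset": [0.29,-0.356,0.98],"twist": [0,0,0],"fingers": -1}
    - {"offset": [0.29,-0.356,0.985],"twist": [0,0,0],"fingers": -1}
    - {"offset": [0.29,-0.356,0.985],"twist": [0,0,0],"fingers": -1}

```text
clock: 29.02
position: [0.4889, 0.2548, 0.1106]
ee_rot: [-2.361, -2.073, -0.0]
force: [-0.4, -0.2, -1.3]
width: 0.184
gripper_force: 23.8
```

Emit:
jog_arm:
  plan:
    - {"offset": [0,0,0.005],"twist": [0,0,0],"fingers": -1}
    - {"offset": [0,0,0.009],"twist": [0,0,0],"fingers": -1}
    - {"offset": [0,0,0.012],"twist": [0,0,0],"fingers": -1}
    - {"offset": [0,0,0.012],"twist": [0,0,0],"fingers": -1}

```text
clock: 29.52
position: [0.489, 0.2551, 0.109]
ee_rot: [-2.361, -2.073, -0.001]
force: [-1.2, 0.7, 4.9]
width: 0.185
gripper_force: 24.6
```

Emit:
jog_arm:
  plan:
    - {"offset": [0,0,0],"twist": [0,0,0],"fingers": -0.5}
    - {"offset": [0,0,0],"twist": [0,0,0],"fingers": -0.3}
    - {"offset": [0,0,0],"twist": [0,0,0],"fingers": 0}
    - {"offset": [0,0,-0.02],"twist": [0,0,0],"fingers": 0.3}
    - {"offset": [0,0,-0.3],"twist": [0,0,0],"fingers": 0.3}
    - {"offset": [0,0,-0.6],"twist": [0,0,0],"fingers": 1}
    - {"offset": [0,0,-0.85],"twist": [0,0,0],"fingers": 1}
    - {"offset": [-0.25,0.1,-0.9],"twist": [0,0,0],"fingers": 1}
    - {"offset": [-0.5,0.3,-0.9],"twist": [0,0,0],"fingers": 1}
    - {"offset": [-0.8,0.6,-0.9],"twist": [0,0,0],"fingers": 1}
    - {"offset": [-1,0.8,-0.9],"twist": [0,0,0],"fingers": 1}
    - {"offset": [-1,1,-0.9],"twist": [0,0,0],"fingers": 1}
    - {"offset": [-1,1,-0.9],"twist": [0,0,0],"fingers": 1}

```text
clock: 31.15
position: [0.6195, 0.0853, 0.2434]
ee_rot: [2.362, 2.069, -0.0]
force: [-0.5, 1.0, 0.6]
width: 1.0
gripper_force: 0.0
```

Emit:
jog_arm:
  plan:
    - {"offset": [-0.3,0,0],"twist": [0,0,0],"fingers": 1}
    - {"offset": [-0.6,0,0.1],"twist": [0,0,0],"fingers": 1}
    - {"offset": [-0.9,0,0.25],"twist": [0,0,0],"fingers": 1}
    - {"offset": [-1,0,0.5],"twist": [0,0,0],"fingers": 1}
    - {"offset": [-1,0,0.5],"twist": [0,0,0],"fingers": 1}
    - {"offset": [-1,0,0.5],"twist": [0,0,0],"fingers": 1}

```text
clock: 31.9
position: [0.5992, -0.0606, 0.1697]
ee_rot: [-2.359, -2.074, -0.002]
force: [-0.7, -0.3, 0.2]
width: 0.999
gripper_force: 0.0
```

```bash
python3 -c "
from h import *
go(.6164,-.0735,.038)"
```

```text
t 31.9 pos [ 0.5992 -0.0606  0.1697] off [-0.071  0.124  0.878] tw [ 0.0001 -0.0001 -0.0001] w 0.999
```

Emit:
jog_arm:
  newtons: 10
  plan:
    - {"offset": [-0.071,0.124,0],"twist": [0,0,0],"fingers": 1}
    - {"offset": [-0.071,0.124,0.3],"twist": [0,0,0],"fingers": 1}
    - {"offset": [-0.071,0.124,0.6],"twist": [0,0,0],"fingers": 1}
    - {"offset": [-0.071,0.124,0.87],"twist": [0,0,0],"fingers": 1}
    - {"offset": [-0.071,0.124,0.87],"twist": [0,0,0],"fingers": 1}
    - {"offset": [-0.071,0.124,0.87],"twist": [0,0,0],"fingers": 0.3}
    - {"offset": [-0.071,0.124,0.87],"twist": [0,0,0],"fingers": -0.2}
    - {"offset": [-0.071,0.124,0.87],"twist": [0,0,0],"fingers": -0.4}
    - {"offset": [-0.071,0.124,0.87],"twist": [0,0,0],"fingers": -0.5}
    - {"offset": [-0.071,0.124,0.87],"twist": [0,0,0],"fingers": -1}
    - {"offset": [-0.071,0.124,0.87],"twist": [0,0,0],"fingers": -1}
    - {"offset": [-0.071,0.124,0.87],"twist": [0,0,0],"fingers": -1}

```text
clock: 33.4
position: [0.6156, -0.0752, 0.038]
ee_rot: [-2.361, -2.072, 0.0]
force: [-0.4, 0.6, -0.5]
width: 0.288
gripper_force: 0.0
```

```bash
python3 -c "
from h import *
go(.480,-.125,.046)"
```

```text
t 33.4 pos [ 0.6156 -0.0752  0.038 ] off [-0.447 -0.854 -0.053] tw [-0.      0.     -0.0004] w 0.288
```

Emit:
jog_arm:
  plan:
    - {"offset": [0,0,0],"twist": [0,0,0],"fingers": -1}
    - {"offset": [0,0,0],"twist": [0,0,0],"fingers": -1}
    - {"offset": [0,0,0],"twist": [0,0,0],"fingers": -1}

```text
clock: 33.78
position: [0.6157, -0.0752, 0.038]
ee_rot: [-2.361, -2.072, 0.0]
force: [0.3, 0.7, -1.3]
width: 0.246
gripper_force: 10.0
```

Emit:
jog_arm:
  plan:
    - {"offset": [0,0,-0.2],"twist": [0,0,0],"fingers": -1}
    - {"offset": [0,0,-0.5],"twist": [0,0,0],"fingers": -1}
    - {"offset": [-0.1,-0.2,-0.7],"twist": [0,0,0],"fingers": -1}
    - {"offset": [-0.25,-0.45,-0.7],"twist": [0,0,0],"fingers": -1}
    - {"offset": [-0.4,-0.7,-0.7],"twist": [0,0,0],"fingers": -1}
    - {"offset": [-0.447,-0.854,-0.7],"twist": [0,0,0],"fingers": -1}
    - {"offset": [-0.447,-0.854,-0.7],"twist": [0,0,0],"fingers": -1}
    - {"offset": [-0.447,-0.854,-0.7],"twist": [0,0,0],"fingers": -1}
    - {"offset": [-0.447,-0.854,-0.5],"twist": [0,0,0],"fingers": -1}
    - {"offset": [-0.447,-0.854,-0.3],"twist": [0,0,0],"fingers": -1}
    - {"offset": [-0.447,-0.854,-0.15],"twist": [0,0,0],"fingers": -1}
    - {"offset": [-0.447,-0.854,-0.1],"twist": [0,0,0],"fingers": -1}
    - {"offset": [-0.447,-0.854,-0.06],"twist": [0,0,0],"fingers": -1}
    - {"offset": [-0.447,-0.854,-0.045],"twist": [0,0,0],"fingers": -1}
    - {"offset": [-0.447,-0.854,-0.035],"twist": [0,0,0],"fingers": -1}
    - {"offset": [-0.447,-0.854,-0.03],"twist": [0,0,0],"fingers": -1}
    - {"offset": [-0.447,-0.854,-0.027],"twist": [0,0,0],"fingers": -1}
    - {"offset": [-0.447,-0.854,-0.025],"twist": [0,0,0],"fingers": -1}

```text
clock: 36.02
position: [0.4801, -0.125, 0.042]
ee_rot: [2.361, 2.072, 0.0]
force: [-0.2, -0.9, 0.3]
width: 0.249
gripper_force: 10.0
```

Emit:
jog_arm:
  plan:
    - {"offset": [0,0,0.005],"twist": [0,0,0],"fingers": -1}
    - {"offset": [0,0,0.005],"twist": [0,0,0],"fingers": -0.4}
    - {"offset": [0,0,0.005],"twist": [0,0,0],"fingers": -0.2}
    - {"offset": [0,0,0.005],"twist": [0,0,0],"fingers": 0}
    - {"offset": [0,0,-0.1],"twist": [0,0,0],"fingers": 0.2}
    - {"offset": [0,0,-0.4],"twist": [0,0,0],"fingers": 0.2}
    - {"offset": [0,0,-0.7],"twist": [0,0,0],"fingers": 1}
    - {"offset": [0,0,-1],"twist": [0,0,0],"fingers": 1}
    - {"offset": [-0.25,0.25,-1],"twist": [0,0,0],"fingers": 1}
    - {"offset": [-0.53,0.55,-1],"twist": [0,0,0],"fingers": 1}
    - {"offset": [-0.53,0.8,-1],"twist": [0,0,0],"fingers": 1}
    - {"offset": [-0.53,0.8,-1],"twist": [0,0,0],"fingers": 1}
    - {"offset": [-0.53,0.8,-1],"twist": [0,0,0],"fingers": 1}

```text
clock: 37.65
position: [0.5878, -0.2193, 0.1922]
ee_rot: [-2.361, -2.072, 0.001]
force: [-0.5, 0.0, -0.6]
width: 1.001
gripper_force: 0.0
```

```bash
python3 w.py w4 small_dropper vial_white; python3 -c "
from h import *
go(.649,-.175,.085)"
```

```text
[ 0.5876 -0.2192  0.1922] [ 0.   0.2 -0.6]
small_dropper reg 0.87 1348 cen 136.0 309.0 rows 117 156 cols 287 331
small_dropper lm 0.89 133 302 [ 0.6471 -0.1745  0.    ]
vial_white reg 0.87 793 cen 107.0 144.0 rows 95 119 cols 125 163
vial_white lm 0.73 109 150 [ 0.4742 -0.1238  0.    ]
vial_white lm 0.3 250 134 [ 0.4122 -0.296   0.    ]
t 37.9 pos [ 0.5881 -0.2191  0.1922] off [0.344 0.364 0.715] tw [ 0.     -0.0001 -0.0004] w 1.002
```

View pics/w4.png

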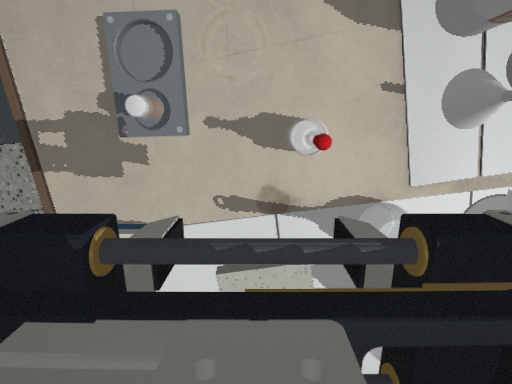

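```bash
python3 -c "
from h import *
c=calibration('wrist')
for n,r,k,z in (('teat',142,323,.107),('base',136,304,.01),('fun0',95,443,0),('fun',95,443,.1),('fun15',95,443,.15)): print(n,hit(c,r,k,z).round(4))"
```

```text
teat [ 0.6481 -0.1767  0.107 ]
base [ 0.6481 -0.1769  0.01  ]
fun0 [ 0.8139 -0.1516  0.    ]
fun [ 0.7494 -0.1522  0.1   ]
fun15 [ 0.7172 -0.1526  0.15  ]
```

Emit:
jog_arm:
  newtons: 20
  plan:
    - {"offset": [0.17,0.18,0],"twist": [0,0,0],"fingers": 1}
    - {"offset": [0.336,0.358,0],"twist": [0,0,0],"fingers": 1}
    - {"offset": [0.336,0.358,0],"twist": [0,0,0],"fingers": 1}
    - {"offset": [0.336,0.358,0.25],"twist": [0,0,0],"fingers": 1}
    - {"offset": [0.336,0.358,0.5],"twist": [0,0,0],"fingers": 1}
    - {"offset": [0.336,0.358,0.715],"twist": [0,0,0],"fingers": 1}
    - {"offset": [0.336,0.358,0.715],"twist": [0,0,0],"fingers": 1}
    - {"offset": [0.336,0.358,0.715],"twist": [0,0,0],"fingers": 0.3}
    - {"offset": [0.336,0.358,0.715],"twist": [0,0,0],"fingers": -0.2}
    - {"offset": [0.336,0.358,0.715],"twist": [0,0,0],"fingers": -0.4}
    - {"offset": [0.336,0.358,0.715],"twist": [0,0,0],"fingers": -0.5}
    - {"offset": [0.336,0.358,0.715],"twist": [0,0,0],"fingers": -0.6}
    - {"offset": [0.336,0.358,0.715],"twist": [0,0,0],"fingers": -1}
    - {"offset": [0.336,0.358,0.715],"twist": [0,0,0],"fingers": -1}
    - {"offset": [0.336,0.358,0.715],"twist": [0,0,0],"fingers": -1}
    - {"offset": [0.336,0.358,0.715],"twist": [0,0,0],"fingers": -1}

```text
clock: 39.9
position: [0.6484, -0.1764, 0.0845]
ee_rot: [-2.361, -2.072, 0.0]
force: [-0.1, -0.0, -1.2]
width: 0.152
gripper_force: 20.0
```

```bash
python3 -c "
from h import *
go(.4867,-.0655,.089)"
```

```text
t 39.9 pos [ 0.6484 -0.1764  0.0845] off [ 0.593 -1.165 -0.03 ] tw [-0.     -0.     -0.0004] w 0.152
```

Emit:
jog_arm:
  plan:
    - {"offset": [0,0,-0.05],"twist": [0,0,0],"fingers": -1}
    - {"offset": [0,0,-0.2],"twist": [0,0,0],"fingers": -1}
    - {"offset": [0,0,-0.5],"twist": [0,0,0],"fingers": -1}
    - {"offset": [0.02,-0.1,-0.75],"twist": [0,0,0],"fingers": -1}
    - {"offset": [0.15,-0.3,-0.75],"twist": [0,0,0],"fingers": -1}
    - {"offset": [0.3,-0.55,-0.75],"twist": [0,0,0],"fingers": -1}
    - {"offset": [0.45,-0.8,-0.75],"twist": [0,0,0],"fingers": -1}
    - {"offset": [0.593,-1,-0.75],"twist": [0,0,0],"fingers": -1}
    - {"offset": [0.593,-1,-0.75],"twist": [0,0,0],"fingers": -1}
    - {"offset": [0.593,-1,-0.75],"twist": [0,0,0],"fingers": -1}

```text
clock: 41.15
position: [0.5121, -0.0691, 0.1978]
ee_rot: [2.36, 2.072, 0.002]
force: [0.3, -0.3, -1.7]
width: 0.152
gripper_force: 20.0
```

```bash
python3 -c "
from h import *
go(.4867,-.0655,.0885)"
```

```text
t 41.15 pos [ 0.5121 -0.0691  0.1978] off [ 0.002 -0.172  0.728] tw [ 0.0003 -0.     -0.0004] w 0.152
```

Emit:
jog_arm:
  plan:
    - {"offset": [0,-0.1,0],"twist": [0,0,0],"fingers": -1}
    - {"offset": [0,-0.168,0],"twist": [0,0,0],"fingers": -1}
    - {"offset": [0,-0.168,0],"twist": [0,0,0],"fingers": -1}
    - {"offset": [0,-0.168,0.2],"twist": [0,0,0],"fingers": -1}
    - {"offset": [0,-0.168,0.4],"twist": [0,0,0],"fingers": -1}
    - {"offset": [0,-0.168,0.55],"twist": [0,0,0],"fingers": -1}
    - {"offset": [0,-0.168,0.63],"twist": [0,0,0],"fingers": -1}
    - {"offset": [0,-0.168,0.67],"twist": [0,0,0],"fingers": -1}
    - {"offset": [0,-0.168,0.69],"twist": [0,0,0],"fingers": -1}
    - {"offset": [0,-0.168,0.705],"twist": [0,0,0],"fingers": -1}
    - {"offset": [0,-0.168,0.712],"twist": [0,0,0],"fingers": -1}
    - {"offset": [0,-0.168,0.712],"twist": [0,0,0],"fingers": -1}

```text
clock: 42.65
position: [0.4864, -0.0654, 0.0905]
ee_rot: [2.361, 2.072, 0.001]
force: [0.1, 0.2, -0.7]
width: 0.153
gripper_force: 20.0
```

Emit:
jog_arm:
  plan:
    - {"offset": [0,0,0.006],"twist": [0,0,0],"fingers": -1}
    - {"offset": [0,0,0.011],"twist": [0,0,0],"fingers": -1}
    - {"offset": [0,0,0.014],"twist": [0,0,0],"fingers": -1}
    - {"offset": [0,0,0.014],"twist": [0,0,0],"fingers": -1}

```text
clock: 43.15
position: [0.4863, -0.0655, 0.0882]
ee_rot: [-2.361, -2.072, -0.0]
force: [-0.2, 1.1, 0.5]
width: 0.152
gripper_force: 20.0
```

Emit:
jog_arm:
  plan:
    - {"offset": [0,0,0.003],"twist": [0,0,0],"fingers": -1}
    - {"offset": [0,0,0.003],"twist": [0,0,0],"fingers": -0.5}
    - {"offset": [0,0,0.003],"twist": [0,0,0],"fingers": -0.3}
    - {"offset": [0,0,0],"twist": [0,0,0],"fingers": 0}
    - {"offset": [0,0,-0.02],"twist": [0,0,0],"fingers": 0.3}
    - {"offset": [0,0,-0.3],"twist": [0,0,0],"fingers": 0.3}
    - {"offset": [0,0,-0.6],"twist": [0,0,0],"fingers": 1}
    - {"offset": [0,0,-0.9],"twist": [0,0,0],"fingers": 1}
    - {"offset": [-0.2,0.2,-1],"twist": [0,0,0],"fingers": 1}
    - {"offset": [-0.5,0.5,-1],"twist": [0,0,0],"fingers": 1}
    - {"offset": [-0.7,0.7,-1],"twist": [0,0,0],"fingers": 1}
    - {"offset": [-0.7,0.7,-1],"twist": [0,0,0],"fingers": 1}

```text
clock: 44.65
position: [0.5772, -0.1866, 0.2378]
ee_rot: [2.364, 2.067, -0.003]
force: [0.2, 0.9, -0.9]
width: 1.001
gripper_force: 0.0
```

```bash
python3 -c "
from h import *
w=save('wrist','e.png')[:220,:350]; s=get_image('scene')[130:350,150:360]
cv2.imwrite('pics/end.png',cv2.resize(np.hstack([w,s]),None,fx=1.42,fy=1.42,interpolation=2)[:,:,::-1])
print(observe()['clock'],observe()['position'])"
```

```text
44.75 [ 0.57616385 -0.18326859  0.23759145]
```

View pics/end.png

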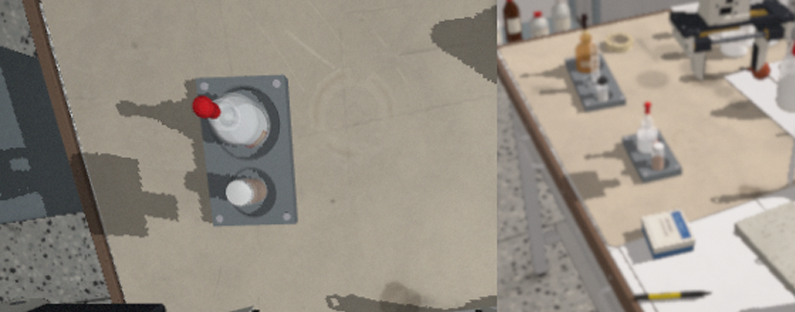

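All five stand upright in their pockets: the small dropper and white vial are in the near holder (left half, rows 115 and 190). The big dropper, cylinder and black vial are in the far holder (right half, around 590,75). The tape roll and filter box have not moved.

```bash
python3 -c "
from cell import *
print(sign_off())"
```

```text
the job is handed in; nothing more can be done
None
```

Both kits are made up and handed in at about 45 s: all five pieces stood upright in their pockets in the final pictures, with the tape roll and filter box left alone.

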